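# Check a thickness probe on two stacked spacer discs

## Task

Check the thickness probe on a known gap: stack exactly two of the four flat white spacer discs squarely one on the other in the middle of the engraved circle on the steel zero plate, and leave the other two discs where they lie. Then take the probe out of its slanted holder, set its spring tip on the dot in the middle of the upper disc with the probe upright, and press lightly until the tip is about half pushed in, never hard. Finish while still holding the probe like that in the gripper, touching neither disc with the fingers, and leave everything else alone.

Things in the scene. Friction and masses are not known exactly. Their poses are not given: they have to be found in the camera images.
- disc0: one of four alike flat white plastic spacer discs (1 of 4; any two will do), 48 mm across, 12 mm thick, 30 g, lying flat on the worktop; origin at the centre of the underside, z up; a black 5 mm dot in a 12 mm ring marks the middle of the top face
- disc1: one of four alike flat white plastic spacer discs (2 of 4; any two will do), 48 mm across, 12 mm thick, 30 g, lying flat on the worktop; origin at the centre of the underside, z up; a black 5 mm dot in a 12 mm ring marks the middle of the top face
- disc2: one of four alike flat white plastic spacer discs (3 of 4; any two will do), 48 mm across, 12 mm thick, 30 g, lying flat on the worktop; origin at the centre of the underside, z up; a black 5 mm dot in a 12 mm ring marks the middle of the top face
- disc3: one of four alike flat white plastic spacer discs (4 of 4; any two will do), 48 mm across, 12 mm thick, 30 g, lying flat on the worktop; origin at the centre of the underside, z up; a black 5 mm dot in a 12 mm ring marks the middle of the top face
- zero_plate: fixed bare steel plate, 110 x 110 mm, 10 mm thick, a 54 mm circle engraved in the middle of its top; origin at the centre of its underside, z up
- plate_centre (a point): centre of the engraved circle, on the plate's top face, 10 mm above the worktop
- holder: fixed grey plastic probe holder: base 95 (x) x 70 (y) x 10 mm and a square tube, 34.5 mm outside, 25.5 mm bore, 80 mm long, leaning 20 degrees from vertical toward the holder's own -x (toward the robot, give or take 26 degrees); origin at the centre of the base's underside; the tube's rim is about 90 mm and the standing probe's top about 157 mm above the worktop
- probe: thickness probe, about 120 g, loose in the slanted holder. Own z runs from tip to tail, origin at the housing's lower end. z 0-62 mm: 22 mm round aluminium barrel (in the tube); 62-68: 34 mm round collar, on the tube's rim; 68-118: black square grip 26 x 26 mm, flats facing own x and y, own y level; 118-130: 24 mm round end. Draws out along own z by 80 mm. Grip it about z = 95 mm
- probe_point (a point): the end of the spring tip: on the probe's axis, 16 mm below the housing's lower end when free; the tip is a 7 mm ball-ended steel pin
- plunger (a joint): how far the spring tip is pushed into the probe, m: 0 free, 0.010 bottomed; the spring takes about 0.8 N per mm
- cap: bystander: white snap cap, 36 mm across, 14 mm high, among the discs; smaller than they are; leave alone; origin at its underside's centre
- marker: bystander: felt marker lying between plate and holder, 134 mm long; leave alone; origin at its underside's centre
- jar: bystander: white screw-cap jar, 62 mm across, 90 mm high; leave alone; origin at its underside's centre
- ring_cell: bystander: aluminium ring cell, 45 mm across, 38 mm high, open; leave alone; origin at its underside's centre
Mind the look-alikes: they are no part of the job. What is shaped like the probe but purple is not meant. What is shaped like the disc3 but brown is not meant.

How it is judged:
On the way, in this order (a step that is already met when the one before it is completed fails the run):
1. one spacer disc lies flat in the middle of the plate's circle, let go (((horizontal distance between disc0 and plate_centre below 0.01 m and height (world z) of disc0 between 0.008 and 0.012 m and angle between disc0's own z axis and vertical below 0.06 rad and linear speed of disc0 below 0.02 m/s) or (horizontal distance between disc1 and plate_centre below 0.01 m and height (world z) of disc1 between 0.008 and 0.012 m and angle between disc1's own z axis and vertical below 0.06 rad and linear speed of disc1 below 0.02 m/s) or (horizontal distance between disc2 and plate_centre below 0.01 m and height (world z) of disc2 between 0.008 and 0.012 m and angle between disc2's own z axis and vertical below 0.06 rad and linear speed of disc2 below 0.02 m/s) or (horizontal distance between disc3 and plate_centre below 0.01 m and height (world z) of disc3 between 0.008 and 0.012 m and angle between disc3's own z axis and vertical below 0.06 rad and linear speed of disc3 below 0.02 m/s)) and contact force between the fingers and disc0 below 0.1 N and contact force between the fingers and disc1 below 0.1 N and contact force between the fingers and disc2 below 0.1 N and contact force between the fingers and disc3 below 0.1 N), for 0.2 s.
2. a second disc lies squarely on it, let go; the other two have not been moved (((horizontal distance between disc0 and plate_centre below 0.01 m and height (world z) of disc0 between 0.02 and 0.024 m and angle between disc0's own z axis and vertical below 0.06 rad and linear speed of disc0 below 0.02 m/s) or (horizontal distance between disc1 and plate_centre below 0.01 m and height (world z) of disc1 between 0.02 and 0.024 m and angle between disc1's own z axis and vertical below 0.06 rad and linear speed of disc1 below 0.02 m/s) or (horizontal distance between disc2 and plate_centre below 0.01 m and height (world z) of disc2 between 0.02 and 0.024 m and angle between disc2's own z axis and vertical below 0.06 rad and linear speed of disc2 below 0.02 m/s) or (horizontal distance between disc3 and plate_centre below 0.01 m and height (world z) of disc3 between 0.02 and 0.024 m and angle between disc3's own z axis and vertical below 0.06 rad and linear speed of disc3 below 0.02 m/s)) and (distance of disc0 from where it was at the start of the episode below 0.03 m or horizontal distance between disc0 and plate_centre below 0.01 m) and (distance of disc1 from where it was at the start of the episode below 0.03 m or horizontal distance between disc1 and plate_centre below 0.01 m) and (distance of disc2 from where it was at the start of the episode below 0.03 m or horizontal distance between disc2 and plate_centre below 0.01 m) and (distance of disc3 from where it was at the start of the episode below 0.03 m or horizontal distance between disc3 and plate_centre below 0.01 m) and contact force between the fingers and disc0 below 0.1 N and contact force between the fingers and disc1 below 0.1 N and contact force between the fingers and disc2 below 0.1 N and contact force between the fingers and disc3 below 0.1 N), for 0.2 s.
3. the probe is held in the fingers and drawn up out of its holder (height (world z) of probe above 0.08 m and contact force between the fingers and probe above 1 N), for 0.1 s.
At the end, for the whole second after the job is handed in: Two discs stacked flat, within 10 mm of the circle's centre; other two moved under 30 mm; probe held still by the gripper, upright within 0.10 rad, tip within 6 mm of the upper disc's middle, pushed in 2 to 8 of 10 mm, 1 to 9 N on that disc; fingers clear of the stack (((horizontal distance between disc0 and plate_centre below 0.01 m and height (world z) of disc0 between 0.02 and 0.024 m and angle between disc0's own z axis and vertical below 0.06 rad and linear speed of disc0 below 0.02 m/s and horizontal distance between probe_point and disc0 below 0.006 m and contact force between probe and disc0 between 1 and 9 N) or (horizontal distance between disc1 and plate_centre below 0.01 m and height (world z) of disc1 between 0.02 and 0.024 m and angle between disc1's own z axis and vertical below 0.06 rad and linear speed of disc1 below 0.02 m/s and horizontal distance between probe_point and disc1 below 0.006 m and contact force between probe and disc1 between 1 and 9 N) or (horizontal distance between disc2 and plate_centre below 0.01 m and height (world z) of disc2 between 0.02 and 0.024 m and angle between disc2's own z axis and vertical below 0.06 rad and linear speed of disc2 below 0.02 m/s and horizontal distance between probe_point and disc2 below 0.006 m and contact force between probe and disc2 between 1 and 9 N) or (horizontal distance between disc3 and plate_centre below 0.01 m and height (world z) of disc3 between 0.02 and 0.024 m and angle between disc3's own z axis and vertical below 0.06 rad and linear speed of disc3 below 0.02 m/s and horizontal distance between probe_point and disc3 below 0.006 m and contact force between probe and disc3 between 1 and 9 N)) and (distance of disc0 from where it was at the start of the episode below 0.03 m or horizontal distance between disc0 and plate_centre below 0.01 m) and (distance of disc1 from where it was at the start of the episode below 0.03 m or horizontal distance between disc1 and plate_centre below 0.01 m) and (distance of disc2 from where it was at the start of the episode below 0.03 m or horizontal distance between disc2 and plate_centre below 0.01 m) and (distance of disc3 from where it was at the start of the episode below 0.03 m or horizontal distance between disc3 and plate_centre below 0.01 m) and contact force between the fingers and disc0 below 0.1 N and contact force between the fingers and disc1 below 0.1 N and contact force between the fingers and disc2 below 0.1 N and contact force between the fingers and disc3 below 0.1 N and angle between probe's own z axis and vertical below 0.1 rad and value of joint plunger between 0.002 and 0.008 m and contact force between the fingers and probe above 1 N and contact force between probe and holder below 0.1 N and linear speed of probe below 0.02 m/s); the arm keeps its last pose, push and grip.
It fails at once if the probe is pressed hard (over 20 N) on a disc or the plate (contact force between probe and disc0 above 20 N or contact force between probe and disc1 above 20 N or contact force between probe and disc2 above 20 N or contact force between probe and disc3 above 20 N or contact force between probe and zero_plate above 20 N).
It fails at once if a bystander (cap, marker, jar, ring cell) is shifted by more than 30 mm (distance of any of cap, marker, jar, ring_cell from where it was at the start of the episode above 0.03 m).
It also fails if it takes over 72 s, if anything falls off the work surface, if the arm or the gripper's body presses on something with over 40 N, if the wrist force passes 120 N, or if a joint passes its speed limit or range.

## Robot

A 6-joint arm with a two-finger parallel gripper is mounted at the origin on a cart in front of the work surface, level with it; the furniture and walls round the work are solid. World frame = base frame: x ahead of the robot, y to its left, z up, the work surface at z = 0. Lengths are in m, angles in rad, forces in N, time in s.
With the tool pointing down it reaches from about 0.325 to 0.9 m from the base axis. Payload 6.1 kg.
Tool frame: the origin (TCP) lies midway between the tips of the shut fingers; the grasp point (between the pads) lies 19 mm behind it; z points along the fingers, y is the line along which they close (so a half turn about z gives the same grasp; the last joint's range is limited). The gripper opens to 85 mm and grips with 20 to 120 N. Pads are 22 mm wide; open, the fingers measure 114 mm over their backs; the gripper's body (76 mm by 85 mm) begins 54 mm behind the grasp point. The pads swing forward as they close: fully open they stand 13 mm farther back than shut.
Start: joints at [1.03, 0.22, 1.526, -0, 1.395, -0.126], TCP at [0.252, 0.572, 0.231] pointing down, gripper open.
Joint ranges: [-2.98, 2.98], [-0.91, 2.08], [0.09, 2.57], [-1.24, 4.39], [0.2, 2.65], [-2.68, 2.68]. Speed limits (rad/s): [2.57, 2.57, 3.01, 3.14, 3.14, 3.14].

## Interface

Orientations are given as [roll, pitch, yaw] about the fixed x, y, z axes, in that order (R = Rz(yaw) Ry(pitch) Rx(roll)).
In Python, from plant import movep, move_l, set_joints, gripper_to, hold, inverse_kinematics, observe, get_image, get_calibration, Unreachable, job_done gives the robot as it stands. Calls block until the motion is done:
- movep(position, orientation): joint-space move of the TCP to a pose.
- move_l(position, feed=0.15, rotation=None, max_force=None): straight line of the TCP; rotation=None keeps the orientation; feed is the mean speed in m/s. With max_force (N) it stops when the force on the tool has changed by that much, and returns True; else False.
- set_joints(angles): joint-space move.
- gripper_to(opening, f_grip=None): finger opening in m; f_grip is the grip in N (None keeps the last); returns when the fingers have stopped.
- hold(seconds).
- inverse_kinematics(position, orientation): joint angles nearest the present ones, or None.
- observe(): the state.
- get_image(name): name is "scene" or "side" or "wrist"; returns (picture, depth): 480x640x3 uint8, red, green, blue; 480x640 float32, m along the optical axis (not along the pixel's ray), 0 where there is no reading.
- get_calibration(name): a dict with "intrinsics" (3x3 intrinsics, pixels), "world_from_camera" (4x4, takes a point from camera to world coordinates). Camera axes: x right, y down, z forward; pixel columns grow to the right and rows downward; lengths in m; the calibration is good to about 2 mm. A picture is of the moment at which its call begins: read the wrist's pose just before it. get_calibration takes no time and is no camera call; for the wrist camera it gives the pose at the moment of the call.
A pose or a line that the arm cannot do raises Unreachable and nothing moves.
- job_done(): hands the job in; it is judged then, once.
The state is a dict: "time_s": time; "q": joint angles; "joint_velocities": joint speeds; "joint_torque": joint torques, N m; "eef_pos": TCP position; "tcp_rot": TCP orientation; "ft_force": force on the tool from outside, world axes, zero at the start; "torque": the same for the moment, N m; "opening": finger opening in m; "grasp_force": force on a finger pad.
Only numpy, scipy, OpenCV 4.12 (cv2) and the standard library are available. Lean on these libraries where they do the work, as an engineer would, in place of code of your own. Each camera call takes 0.05 s, during which the arm holds its last target. There are 200 camera calls.

## Working session

There is one attempt and no reset: what is moved stays moved. The work goes in short steps, each a Python script; the robot and the scene stay as the last script left them, time stands still between calls to the robot, and variables do not carry over. Pictures are saved under pics/ and viewed, at most 10 in all, crops included, and the job is handed in when it is done.

```bash
ls; mkdir -p pics; python3 - <<'E'
from plant import *
import cv2,numpy as np
o=observe();print(o['time_s'],o['eef_pos'],o['tcp_rot'],o['opening'])
for n in("scene","side"):
    p,d=get_image(n);c=get_calibration(n)
    np.savez(f"/tmp/{n}.npz",p=p,d=d,K=c["intrinsics"],T=c["world_from_camera"])
    cv2.imwrite(f"pics/{n}0.png",p[:,:,::-1]);print(n,np.round(c["world_from_camera"],3).tolist(),np.round(c["intrinsics"]).tolist())
E
```

```text
pics
0.0 [0.25156241 0.57145647 0.23016659] [-3.13961251e+00 -2.60812883e-04  2.72678666e+00] 0.08541944107902634
scene [[0.423, -0.641, 0.64, -0.075], [-0.906, -0.287, 0.311, -0.333], [-0.015, -0.711, -0.703, 0.797], [0.0, 0.0, 0.0, 1.0]] [[521.0, 0.0, 324.0], [0.0, 521.0, 237.0], [0.0, 0.0, 1.0]]
side [[-0.999, -0.009, -0.032, 0.607], [0.025, 0.431, -0.902, 1.007], [0.022, -0.902, -0.431, 0.54], [0.0, 0.0, 0.0, 1.0]] [[588.0, 0.0, 313.0], [0.0, 588.0, 240.0], [0.0, 0.0, 1.0]]
```

View pics/scene0.png

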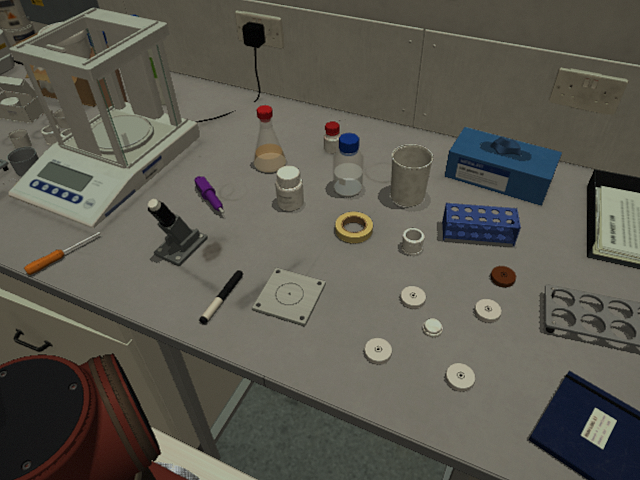

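View pics/side0.png

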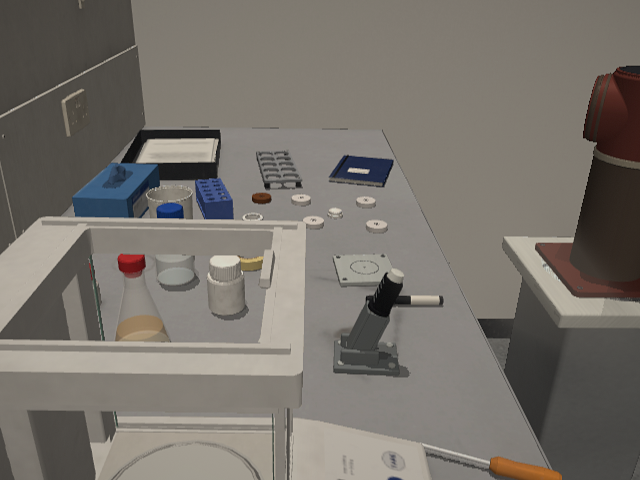

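The scene picture shows four white discs with dots at about (413,297), (487,310), (378,350) and (460,376). The cap is at (432,327), the plate circle at (290,294) and the probe/holder at about (175,230). The side picture shows the probe at (385,295), clear of its surroundings.

```bash
cat > h.py <<'E'
import numpy as np,cv2
def cloud(p,d,K,T):
    v,u=np.mgrid[:480,:640]
    P=np.stack([(u-K[0,2])/K[0,0]*d,(v-K[1,2])/K[1,1]*d,d,np.ones_like(d)],-1)@T.T
    P=P[...,:3]; P[d<=0]=np.nan; return P
def load(n): z=np.load(f"/tmp/{n}.npz"); return z['p'],z['d'],z['K'],z['T']
def ray(u,v,z,K,T):
    r=T[:3,:3]@np.linalg.solve(K,[u,v,1.]); o=T[:3,3]; return o+r*(z-o[2])/r[2]
E
python3 - <<'E'
from h import *
for n in("scene","side"):
    p,d,K,T=load(n);P=cloud(p,d,K,T);g=p.min(2)
    print(n,'table z',np.nanmedian(P[300:330,400:420,2]) )
    # white blobs, disc tops
    m=((P[...,2]>.007)&(P[...,2]<.019)&(P[...,0]>.2)&(P[...,0]<.8)&(P[...,1]>-.5)&(P[...,1]<.6)).astype('u1')
    k,l,s,c=cv2.connectedComponentsWithStats(m)
    for i in range(1,k):
        if s[i,4]>60:
            Q=P[l==i];q=Q[Q[:,2]>np.median(Q[:,2])-.003]
            (cx,cy),(w,h),a=cv2.minAreaRect(q[:,:2].astype('f4'))
            print(np.round(c[i]),s[i,4],np.round(q.mean(0),4),'rect',np.round([cx,cy,w,h,a],3),p[l==i].mean(0).round())
if 1:
    p,d,K,T=load("scene");P=cloud(p,d,K,T)
    for u,v,z in[(413,297,.012),(487,310,.012),(378,350,.012),(460,376,.012),(290,294,.01)]:print(u,v,ray(u,v,z,K,T).round(4),P[v,u].round(4))
    # probe: dark grip & white top
for n in("scene","side"):
    p,d,K,T=load(n);P=cloud(p,d,K,T)
    for u,v in ([(153,204),(165,217),(178,240)] if n=="scene" else [(396,275),(383,296),(368,330)]): print(n,u,v,P[v,u].round(3))
E
```

```text
scene table z -3.955258970084197e-05
[291. 205.] 107 [0.7033 0.1271 0.0151] rect [ 0.706  0.131  0.029  0.06  28.175] [93. 89. 76.]
[354. 226.] 508 [ 0.6975 -0.0319  0.0171] rect [ 0.699 -0.031  0.084  0.079 24.081] [131. 113.  65.]
[473. 234.] 704 [ 0.781  -0.2742  0.0106] rect [ 0.788 -0.285  0.048  0.149 14.304] [28. 39. 65.]
[ 55. 256.] 350 [0.3587 0.5013 0.0145] rect [3.7900e-01 4.9700e-01 1.8000e-02 1.6200e-01 7.2373e+01] [120.  83.  49.]
[178. 249.] 620 [0.4842 0.2809 0.0105] rect [5.0000e-01 2.8700e-01 7.2000e-02 9.5000e-02 8.5448e+01] [59. 60. 54.]
[411. 248.] 84 [ 0.6839 -0.1673  0.0142] rect [ 0.687 -0.166  0.02   0.042  9.409] [91. 87. 75.]
[289. 295.] 2435 [0.4709 0.009  0.0097] rect [0.473 0.01  0.112 0.111 3.639] [137. 137. 120.]
[503. 275.] 374 [ 0.6903 -0.3564  0.0115] rect [ 0.691 -0.355  0.046  0.046 13.327] [71. 38. 18.]
[221. 296.] 488 [0.4129 0.1268 0.0146] rect [4.1600e-01 1.2700e-01 1.6000e-02 1.3400e-01 8.9435e+01] [72. 70. 60.]
[413. 296.] 409 [ 0.5658 -0.2096  0.0115] rect [ 5.6700e-01 -2.1000e-01  4.8000e-02  4.6000e-02  4.7135e+01] [168. 163. 142.]
[488. 
[... 1976 characters left out ...]
9 0.3022 0.0103] rect [5.000e-01 2.920e-01 7.200e-02 9.400e-02 8.664e+01] [81. 82. 79.]
[491. 465.] 789 [0.3752 0.5081 0.0144] rect [3.8500e-01 5.0100e-01 1.7000e-02 1.4700e-01 6.3637e+01] [144. 110.  80.]
413 297 [ 0.562  -0.2108  0.012 ] [ 0.5608 -0.211   0.0135]
487 310 [ 0.5891 -0.3461  0.012 ] [ 0.5885 -0.3461  0.0128]
378 350 [ 0.4234 -0.192   0.012 ] [ 0.424  -0.1918  0.0111]
460 376 [ 0.4326 -0.3355  0.012 ] [ 0.4307 -0.3355  0.0149]
290 294 [0.4728 0.0086 0.01  ] [0.4728 0.0085 0.0101]
scene 153 204 [0.462 0.287 0.151]
scene 165 217 [0.472 0.278 0.113]
scene 178 240 [0.489 0.28  0.032]
side 396 275 [0.467 0.301 0.151]
side 383 296 [0.483 0.305 0.12 ]
side 368 330 [0.501 0.306 0.064]
```

```bash
python3 - <<'E'
from plant import *
from h import *
pi=np.pi
movep([.45,-.10,.34],[pi,0,pi/4])
c=get_calibration("wrist");p,d=get_image("wrist")
np.savez("/tmp/w1.npz",p=p,d=d,K=c["intrinsics"],T=c["world_from_camera"]);cv2.imwrite("pics/w1.png",p[:,:,::-1])
o=observe();print(o['time_s'],o['eef_pos'],o['q'],np.round(c["world_from_camera"],3).tolist())
E
```

```text
2.6667 [ 0.45017109 -0.09940148  0.33984572] [-3.88764364e-01 -2.31745977e-01  1.77619114e+00  1.53582916e-04
  1.59744468e+00  3.95313706e-01] [[0.708, -0.68, -0.191, 0.499], [-0.706, -0.682, -0.191, -0.051], [-0.0, 0.27, -0.963, 0.483], [0.0, 0.0, 0.0, 1.0]]
```

View pics/w1.png

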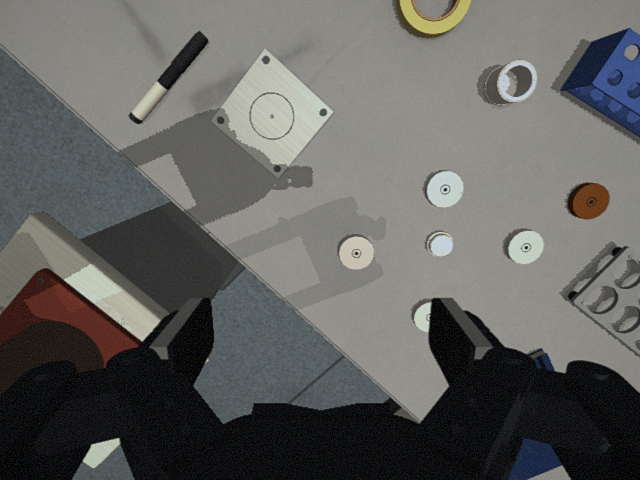

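The wrist picture shows disc A's dot at (356,253), disc B's at (445,189), the cap at (440,244) and the plate centre dot at (271,116).

```bash
python3 - <<'E'
from h import *
p,d,K,T=load("w1");P=cloud(p,d,K,T)
print('table',np.nanmedian(P[100:130,370:420,2]))
def comp(u,v,lo,hi):
    m=((P[...,2]>lo)&(P[...,2]<hi)).astype('u1');k,l,s,c=cv2.connectedComponentsWithStats(m)
    i=l[v,u];mm=(l==i).astype('u1')
    cs=max(cv2.findContours(mm,0,2)[0],key=cv2.contourArea)
    return cs
for n,u,v,z in[('A',356,253,.012),('B',445,189,.012),('plate',271,116,.010)]:
    zz=np.nanmedian(P[v-5:v+6,u-5:u+6,2])
    cs=comp(u-4,v,zz-.003,zz+.003);c,wh,a=cv2.minAreaRect(cs)
    print(n,zz,c,wh,'dot',ray(u,v,z,K,T).round(4),'blob',ray(*c,z,K,T).round(4))
# probe axis from scene+side: points in holder region
for n in("scene","side"):
    p,d,K,T=load(n);P=cloud(p,d,K,T)
    m=(P[...,2]>.096)&(P[...,2]<.17)&(P[...,0]>.4)&(P[...,0]<.56)&(P[...,1]>.22)&(P[...,1]<.36)
    Q=P[m]
    for z in np.arange(.095,.165,.01):
        q=Q[abs(Q[:,2]-z)<.005]; 
        if len(q)>5: print(n,round(z,3),len(q),q.min(0).round(3),q.max(0).round(3))
    q=P[(P[...,2]>.007)&(P[...,2]<.013)&(P[...,0]>.43)&(P[...,0]<.56)&(P[...,1]>.23)&(P[...,1]<.36)]
    print('base',cv2.minAreaRect(q[:,:2].astype('f4')))
E
```

```text
table 0.000719823901020239
A 0.01284749442950961 (356.0, 252.5) (33.0, 34.0) dot [ 0.4268 -0.1909  0.012 ] blob [ 0.4273 -0.1903  0.012 ]
B 0.012841639907024638 (444.0, 189.0) (36.0, 36.0) dot [ 0.5684 -0.2091  0.012 ] blob [ 0.5675 -0.2082  0.012 ]
plate 0.010693969194758957 (271.13446044921875, 113.11380004882812) (95.48200988769531, 91.84124755859375) dot [0.4741 0.0117 0.01  ] blob [0.4767 0.0139 0.01  ]
scene 0.095 27 [0.469 0.272 0.096] [0.501 0.297 0.1  ]
scene 0.105 54 [0.466 0.275 0.1  ] [0.493 0.302 0.11 ]
scene 0.115 62 [0.461 0.274 0.11 ] [0.491 0.301 0.12 ]
scene 0.125 59 [0.458 0.275 0.12 ] [0.488 0.299 0.13 ]
scene 0.135 81 [0.456 0.275 0.13 ] [0.483 0.303 0.14 ]
scene 0.145 87 [0.454 0.277 0.14 ] [0.482 0.299 0.15 ]
scene 0.155 46 [0.458 0.279 0.15 ] [0.474 0.3   0.155]
base ((0.500130832195282, 0.2864247262477875), (0.07111447304487228, 0.09770547598600388), 84.33171844482422)
side 0.095 71 [0.47  0.284 0.096] [0.502 0.307 0.1  ]
side 0.105 146 [0.466 0.28  0.1  ] [0.5   0.308 0.11 ]
side 0.115 147 [0.464 0.281 0.11 ] [0.493 0.308 0.12 ]
side 0.125 161 [0.458 0.283 0.12 ] [0.49  0.309 0.13 ]
side 0.135 158 [0.457 0.282 0.13 ] [0.486 0.308 0.14 ]
side 0.145 160 [0.456 0.282 0.14 ] [0.482 0.309 0.15 ]
side 0.155 73 [0.46  0.284 0.15 ] [0.476 0.305 0.154]
base ((0.4997224509716034, 0.292371541261673), (0.07196343690156937, 0.09419264644384384), 86.64022827148438)
```

```bash
cat >> h.py <<'E'
from plant import *
pi=np.pi
def snap(n):
    c=get_calibration("wrist");p,d=get_image("wrist")
    np.savez(f"/tmp/{n}.npz",p=p,d=d,K=c["intrinsics"],T=c["world_from_camera"]);cv2.imwrite(f"pics/{n}.png",p[:,:,::-1])
def st(*a):
    o=observe();print(*a,round(o['time_s'],2),o['eef_pos'].round(4),np.round(o['ft_force'],1),round(o['opening'],4),np.round(o['grasp_force'],1))
def stack(x,y,px,py,zt,yaw=pi/4):
    R=[pi,0,yaw]
    movep([x,y,.07],R); gripper_to(.064,30); move_l([x,y,.001],.1); st('down')
    gripper_to(.03,30); st('grip'); move_l([x,y,.08],.15); st('lift')
    movep([px,py,.09],R); move_l([px,py,zt+.02],.15)
    print(move_l([px,py,zt+.001],.03,max_force=4)); st('placed')
    gripper_to(.066,30); move_l([px,py,zt+.07],.12)
    back=[px-.06,py-.06,.25]; movep(back,R); hold(.3)
E
python3 - <<'E'
from h import *
stack(.427,-.191,.4738,.0112,.0105)
snap("w2"); st()
E
```

```text
down 4.96 [ 0.4274 -0.1913  0.0014] [ 0.9 -0.6 -0.3] 0.064 0.0
grip 5.26 [ 0.4279 -0.1916  0.0022] [-1.1  0.6  5.9] 0.0463 30.5
lift 5.93 [ 0.4265 -0.1907  0.0794] [ 0.5  0.8 -0.6] 0.046 30.8
True
placed 7.92 [0.4735 0.0113 0.0122] [-0.5 -0.2  4.6] 0.0463 31.2
10.12 [ 0.4136 -0.0484  0.2489] [ 0.  -0.1  0.5] 0.0664 0.0
```

View pics/w2.png

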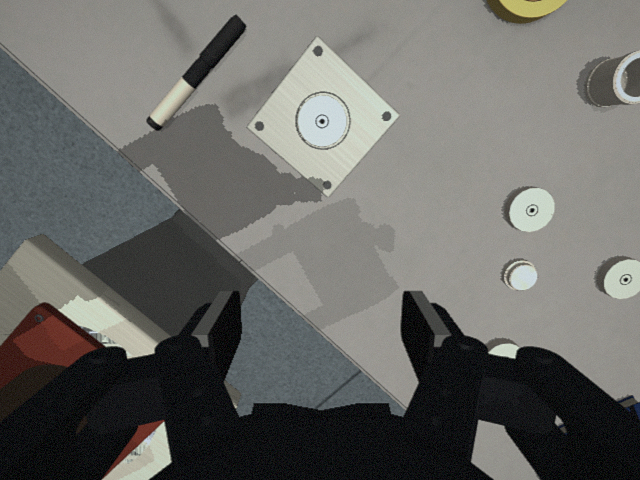

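Disc A sits concentric in the circle, with its dot at (322,121); disc B's dot is at (532,210). Next comes the second disc.

```bash
sed -i 's/move_l(\[x,y,.001\],.1)/move_l([x,y,.003],.1)/' h.py; python3 - <<'E'
from h import *
p,d,K,T=load("w2");a=ray(322,121,.022,K,T);b=ray(532,210,.012,K,T);print(a,b)
stack(.5675,-.2090,.4738,.0112,.0245)
snap("w3"); st()
E
```

```text
[0.47383959 0.01107356 0.022     ] [ 0.56844241 -0.20958496  0.012     ]
down 12.25 [ 0.5679 -0.2092  0.0034] [ 0.9 -0.8 -0.3] 0.064 0.0
grip 12.55 [ 0.5685 -0.2096  0.0044] [ 0.4 -0.8  6.1] 0.0459 30.8
lift 13.22 [ 0.5669 -0.2087  0.0792] [-0.7 -0.  -0.9] 0.046 30.8
True
placed 15.21 [0.4735 0.0113 0.0264] [-0.9 -0.5  4.3] 0.0459 31.1
17.36 [ 0.4136 -0.0484  0.2489] [-0.2  0.6  0.7] 0.0659 0.0
```

View pics/w3.png

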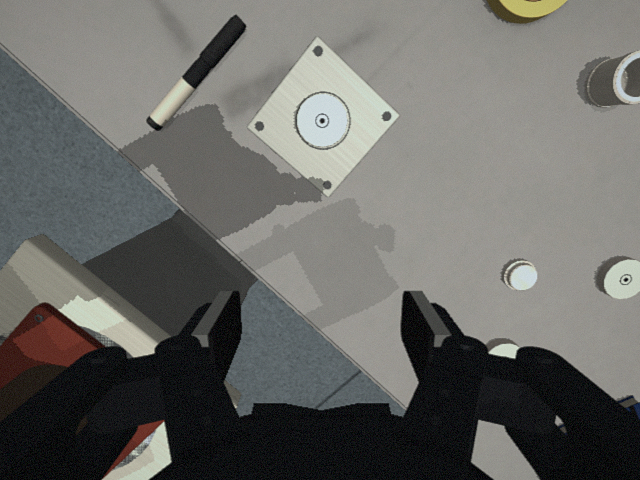

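```bash
python3 - <<'E'
from h import *
p,d,K,T=load("w3");P=cloud(p,d,K,T);print('top z',np.nanmedian(P[110:132,312:332,2]),ray(322,121,.034,K,T))
p,d,K,T=load("scene");P=cloud(p,d,K,T);m=(P[...,2]>.06)&(P[...,1]>.34)&(P[...,0]<.75);Q=P[m];print('tall',Q.min(0),Q.max(0))
movep([.42,.21,.30],[pi,0,pi/4]);hold(.2);snap("w4");st()
p,d,K,T=load("w4");P=cloud(p,d,K,T)
m=(P[...,2]>.1)&(P[...,2]<.18)&(P[...,0]>.4)&(P[...,0]<.56)&(P[...,1]>.22)&(P[...,1]<.36);Q=P[m]
for z in np.arange(.105,.17,.01):
    q=Q[abs(Q[:,2]-z)<.005]
    if len(q)>5: print(round(z,3),len(q),q.min(0).round(3),q.max(0).round(3))
q=P[(P[...,2]>.006)&(P[...,2]<.014)&(P[...,0]>.43)&(P[...,0]<.56)&(P[...,1]>.23)&(P[...,1]<.36)]
print('base',cv2.minAreaRect(q[:,:2].astype('f4')))
E
```

```text
top z 0.03480746476053431 [0.47344122 0.01074842 0.034     ]
tall [0.55376855 0.47510423 0.06001248] [0.74999465 1.04783621 0.33401933]
18.63 [0.4203 0.2089 0.2998] [-0.7 -0.5 -1.1] 0.0659 0.0
0.105 163 [0.47  0.277 0.1  ] [0.502 0.302 0.11 ]
0.115 135 [0.468 0.277 0.11 ] [0.496 0.302 0.12 ]
0.125 132 [0.465 0.277 0.12 ] [0.492 0.302 0.13 ]
0.135 241 [0.457 0.278 0.13 ] [0.489 0.305 0.14 ]
0.145 511 [0.456 0.278 0.14 ] [0.485 0.304 0.15 ]
0.155 588 [0.457 0.281 0.15 ] [0.478 0.302 0.156]
base ((0.5014329552650452, 0.2893194854259491), (0.07018780708312988, 0.0952143594622612), 85.80859375)
```

View pics/w4.png

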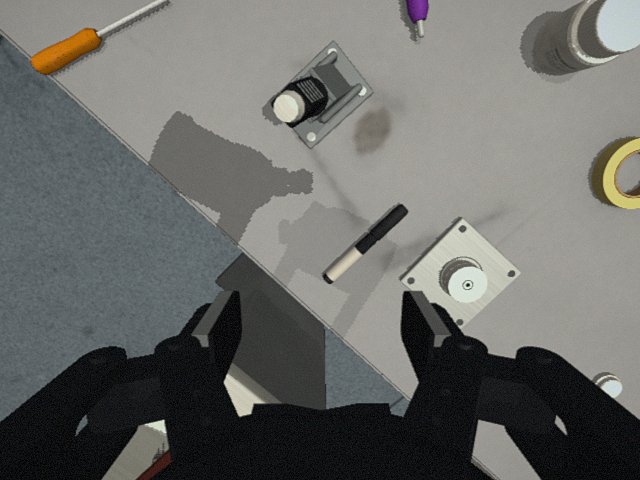

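Stack top is at z≈0.034 and centred. The probe's white end is at (289,107) and the holder yaw is about -4°. Fitting the axis and grasping next.

```bash
cat > g.py <<'E'
from h import *
from scipy.spatial.transform import Rotation as Ro
psi=np.deg2rad(-4.2);t=np.deg2rad(20)
a=np.array([-np.sin(t)*np.cos(psi),-np.sin(t)*np.sin(psi),np.cos(t)])
py=np.array([-np.sin(psi),np.cos(psi),0]);px=np.cross(py,a)
def eul(y,z): return Ro.from_matrix(np.c_[np.cross(y,z),y,z]).as_euler('xyz')
p,d,K,T=load("w4");P=cloud(p,d,K,T)
m=(P[...,2]>.1)&(P[...,2]<.18)&(P[...,0]>.4)&(P[...,0]<.56)&(P[...,1]>.22)&(P[...,1]<.36)
Q=P[m];s=Q@a;top=np.percentile(s,99.5)
q=Q[s>top-.006];uv=np.c_[q@px,q@py]
lo,hi=np.percentile(uv,2,0),np.percentile(uv,98,0)
s0=np.median(q@a);c=(lo+hi)/2
C=c[0]*px+c[1]*py+s0*a;O=C-.130*a
Rg=eul(py,-a);Ru=eul(py,np.array([0,0,-1.]))
E
python3 - <<'E'
from g import *
print('C',C.round(4),'size',hi-lo,'O',O.round(4),len(q))
g=Q[(s>s0-.060)&(s<s0-.015)];w=np.c_[g@px,g@py]
print('grip flats',np.percentile(w,[2,98],0)-c)
# expected collar/rim: O should sit over base
print('axis at z=.01',(O+a*(.01-O[2])/a[2]).round(4))
for k in(.078,.18):print(inverse_kinematics(O+k*a,Rg))
print(Rg,Ru,inverse_kinematics([.4736,.011,.17],Ru))
E
```

```text
C [0.4659 0.2913 0.1526] size [0.0185155  0.01836505] O [0.5103 0.2881 0.0304] 604
grip flats [[-0.00741353 -0.0126509 ]
 [ 0.01368085  0.0118621 ]]
axis at z=.01 [0.5177 0.2875 0.01  ]
[ 0.51275295  0.02602068  2.03708038 -0.26631993  0.80201282 -0.82560214]
[ 0.55645236 -0.16522274  2.01996497 -0.23957815  1.01385354 -0.84194068]
[3.14159265 0.34906585 3.06828883] [3.14159265 0.         3.06828883] [-0.14346676 -0.09352432  1.97435689  0.          1.26076008 -1.64095926]
```

```bash
python3 - <<'E'
from g import *
movep(O+.19*a,Rg); st('pre')
print(move_l(O+.079*a,.1,max_force=8)); st('at')
gripper_to(.02,60); st('grip')
move_l(O+.10*a,.05); st('draw'); move_l(O+.19*a,.1); st('out')
u=O+.19*a; move_l([u[0],u[1],.24],.15)
movep([.45,.20,.25],Ru); hold(.2); st('upright')
p,d=get_image("side");cv2.imwrite("pics/s2.png",cv2.resize(p[150:390,220:540,::-1],(640,480)))
c=get_calibration("side");np.savez("/tmp/s2.npz",p=p,d=d,K=c["intrinsics"],T=c["world_from_camera"])
E
```

```text
pre 20.32 [0.4457 0.2927 0.2093] [-0.3  0.1 -0.4] 0.0662 0.0
False
at 21.57 [0.4837 0.2903 0.1055] [-0.4 -0.3 -0.1] 0.066 0.0
grip 22.02 [0.4835 0.2903 0.1053] [-2.4 -0.4  4.8] 0.0253 58.8
draw 22.58 [0.4762 0.2906 0.1247] [ 0.6  0.2 -1.7] 0.0255 58.8
out 23.63 [0.4452 0.2925 0.2081] [ 0.7  0.3 -2.7] 0.0251 58.8
upright 24.66 [0.4489 0.2009 0.249 ] [ 0.6  0.3 -2.6] 0.0252 59.0
```

View pics/s2.png

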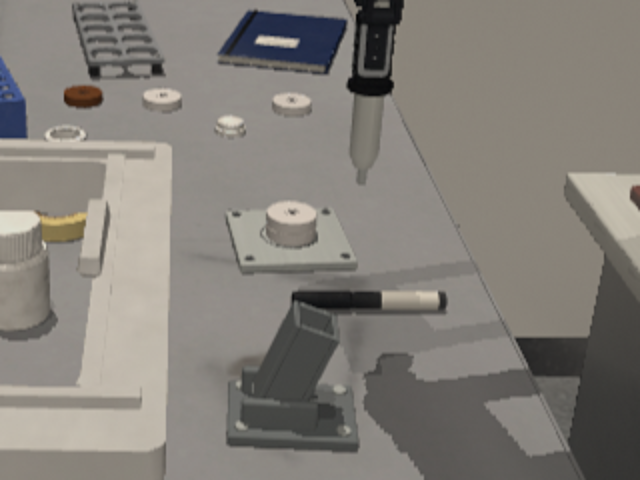

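The side picture shows the probe drawn out and roughly upright, with its tip at about (361,182) in the crop. Stack and bystanders are undisturbed. I'll measure the tilt and tip offset before lowering.

```bash
python3 - <<'E'
from h import *
movep([.45,.10,.25],observe()['tcp_rot']); hold(.3)
e=observe()['eef_pos'];print(e)
for n in("scene","side"):
    p,d=get_image(n);c=get_calibration(n);K,T=c["intrinsics"],c["world_from_camera"]
    P=cloud(p,d,K,T);r=T[:3,0].copy();r[2]=0;r/=np.linalg.norm(r)
    if n=="scene":cv2.imwrite("pics/s3.png",p[:,:,::-1])
    print(n,'right',r.round(3),'tcp',(e@r).round(4))
    m=(abs(P[...,0]-e[0])<.05)&(abs(P[...,1]-e[1])<.05)
    for z in np.arange(.15,.25,.008):
        q=P[m&(abs(P[...,2]-z)<.004)]@r
        if len(q)>4: print(round(z,3),len(q),((q.min()+q.max())/2-e@r).round(4),(q.max()-q.min()).round(4))
E
```

```text
[0.44990026 0.10095014 0.24994215]
scene right [ 0.423 -0.906  0.   ] tcp 0.0987
0.158 8 0.0002 0.0052
0.166 9 0.0008 0.0058
0.174 14 0.0015 0.0125
0.182 35 0.0008 0.019
0.19 47 0.0007 0.0205
0.198 43 0.0004 0.02
0.206 45 0.001 0.0195
0.214 46 0.0007 0.02
0.222 47 0.0006 0.02
0.23 16 0.0016 0.0277
0.238 100 0.0007 0.032
0.246 58 -0.0007 0.0316
side right [-1.     0.025  0.   ] tcp -0.4472
0.158 15 0.003 0.0054
0.166 14 0.0023 0.0052
0.174 33 0.0021 0.0152
0.182 59 0.0028 0.0218
0.19 55 0.0022 0.021
0.198 66 0.0021 0.0202
0.206 64 0.0024 0.0214
0.214 58 0.0022 0.0215
0.222 61 0.0029 0.0215
0.23 53 0.0026 0.032
0.238 109 0.0021 0.0321
0.246 68 0.0018 0.026
```

The probe is upright, with the tip about 2.4 mm toward -x of the TCP; I'll correct for that and press gently.

```bash
python3 - <<'E'
from h import *
x,y=.4759,.0112
movep([x,y,.20],observe()['tcp_rot']); move_l([x,y,.142],.08); hold(.5); st('above')
f0=observe()['ft_force'][2]
print(move_l([x,y,.1225],.008,max_force=4)); hold(.5); st('pressed')
print('df',observe()['ft_force'][2]-f0)
for n in("scene","side"):
    p,d=get_image(n);np.savez(f"/tmp/f{n}.npz",p=p,d=d)
    u,v=(290,280) if n=="scene" else (362,245)
    cv2.imwrite(f"pics/f{n}.png",cv2.resize(p[v-75:v+75,u-100:u+100,::-1],(800,600),interpolation=2))
E
```

```text
above 27.47 [0.476  0.0112 0.1421] [ 0.3  0.5 -1.7] 0.0256 59.1
True
pressed 29.99 [0.4756 0.0112 0.1235] [ 1.5 -0.6  3.1] 0.0255 59.4
df 4.8791358958237625
```

View pics/fscene.png

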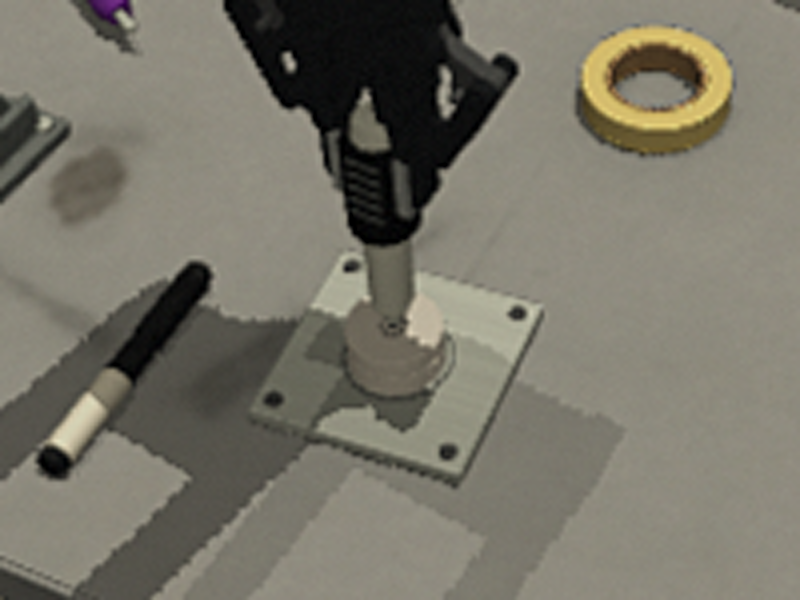

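View pics/fside.png

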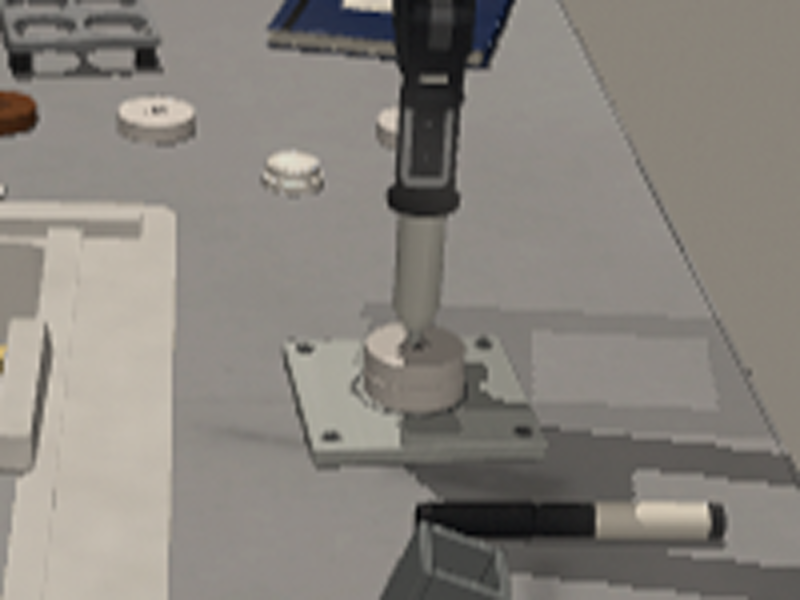

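Both views show the tip on the dot with about 4.9 N (≈6 mm in), and the fingers well above the stack. One quick check of stack centring, then hand in.

```bash
python3 - <<'E'
from h import *
ok=1
for n in("scene","side"):
    _,_,K,T=load(n);z=np.load(f"/tmp/f{n}.npz");P=cloud(z['p'],z['d'],K,T)
    R=lambda lo,hi,w:cv2.minAreaRect(P[(P[...,2]>lo)&(P[...,2]<hi)&(abs(P[...,0]-.474)<w)&(abs(P[...,1]-.011)<w)][:,:2].astype('f4'))
    pl=R(.006,.0125,.065);up=R(.030,.0365,.04);print(n,pl,up)
    dd=np.subtract(up[0],pl[0]);print(dd);ok&=np.hypot(*dd)<.007
st()
if ok: print(job_done())
E
```

```text
scene ((0.4726695716381073, 0.010123241692781448), (0.11170626431703568, 0.10998577624559402), 4.50664758682251) ((0.4700784683227539, 0.009107913821935654), (0.04438568651676178, 0.046599145978689194), 36.23439025878906)
[-0.0025911  -0.00101533]
side ((0.4730466306209564, 0.014908608049154282), (0.11006461083889008, 0.1140609085559845), 3.799208879470825) ((0.472574919462204, 0.014890872873365879), (0.04610050842165947, 0.04514527693390846), 0.8647253513336182)
[-4.71711159e-04 -1.77351758e-05]
30.09 [0.4756 0.0112 0.1235] [ 1.4 -0.1  2.1] 0.0254 59.4
the job is handed in; nothing more can be done
None
```

I stacked two discs on the plate within about 3 mm of the circle's centre and handed the job in at about 30 s. The gripper is holding the probe upright with its tip on the upper disc's dot, pressed at about 4–5 N (roughly 5–6 mm in); no verdict came back.

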